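# Load the basket drying rack

## Task

Get the drying rack going: first wind the spring tensioner clockwise until the pawl has clicked into the tooth at which the wheel's pointer stands at the brass flag pin, and let go of it. Then hang every small bamboo basket from the table by its hook on the rack's upper rail, on the robot's side with its back against the stop bar, easing each one down so that it hangs still. Last, turn the dryer's mode knob to the two-bar mark, and leave the mould, the jar and the shears where they are.

Things in the scene. Friction and masses are not known exactly. Their poses are not given: they have to be found in the camera images.
- rack: Fixed wooden drying rack. Origin on the table under the middle of its rail; y runs along the rail (left seen from the robot), x away from the robot, z up. Posts at y = +-215 mm, 20 mm wide, 215 mm high. At its right end, centred at x +20, y -310 mm, is the tensioner's grey housing, 160 x 160 x 50 mm high.
- rail_mid (a point): Middle of the upper rail, on its centre line, 205 mm above the table. The rail is a level round steel bar, 12 mm in diameter, clear from y = -205 to +205 mm.
- stop_mid (a point): Middle of the stop bar, on its centre line, 58 mm below the rail and 2 mm nearer the robot; also a round bar 12 mm in diameter. The back of a hung basket leans on it.
- tension_centre (a point): On the vertical axis of the tensioner's wheel, 90 mm above the table: the height to grip the black winding bar. That bar stands on the wheel, 62 mm long, 16 mm wide, flat sides, from 67 to 105 mm above the table, in line with the white pointer; grip it across its width. It can be wound in several grips.
- wheel (a joint): Angle of the tensioner's steel ratchet wheel (104 mm across, 12 saw teeth), rad, growing clockwise from above. Rests on teeth at about 0, 0.524, 1.047, .. (every 30 degrees); starts on tooth 0 or 1. A spring (0.12 to 0.21 N m) pulls it back: let go between teeth, it falls back to the last tooth that clicked past the pawl, no further. Turns to 4.0 at most.
- pointer_tip (a point): Tip of the wheel's white pointer, 61 mm from the wheel's axis, 64 mm above the table. The direction from the axis to it is that of the pointer and of the winding bar.
- flag: Brass pin with a ball head, 27 mm high, on the housing 73 mm from the wheel's axis, where the pointer looks when the wheel is at tooth 3, 4, 5 or 6: it marks the tooth wanted. The other three of those places have only 3 mm high studs. Origin at its foot.
- pawl (a joint): Angle of the sprung brass pawl at the wheel's far side, rad: about 0 when it sits in a tooth gap, up to about 0.2 as a tooth lifts it.
- release_pin (a point): Middle of the pawl's upright brass release pin, 8 mm across, from 50 to 72 mm above the table. Needed only if the wheel was wound too far: pushed 6 mm or more to the left (+y of the rack) it lifts the pawl, and the spring turns the wheel back towards tooth 0.
- selector (a joint): Angle of the dryer's mode knob, rad, growing clockwise from above. Sprung detents at 0 (ring mark: off), 0.7 (one bar), 1.4 (two bars), 2.1 (three bars); starts at 0 or 0.7; takes about 0.15 N m to turn.
- selector_grip (a point): On the mode knob's vertical axis, half-way up its grip bar, 149 mm above the table. The black bar is 54 mm long, 15 mm wide, from 130 to 166 mm above the table; a white line marks the end that points at the mark. At knob angle q that end points (4.19 - q) rad, anticlockwise from above, from the dryer's x axis.
- dryer: Fixed white bench dryer, 150 (x) x 170 (y) x 120 mm high, mode knob in the middle of its top. Origin under its centre; axes along its sides.
- mould: Bystander: wooden basket mould, 84 mm across, 100 mm high, standing. Origin at its underside.
- jar: Bystander: jar, 70 mm across, 90 mm high, right of the tensioner. Origin at its underside.
- shears: Bystander: shears lying left of the rack, behind the dryer, about 160 mm long.
- tab1 (a point): Centre of the upright grip tab of bamboo hanging basket 1 (may be absent), 114 mm above the basket's underside. Tab 16 mm thick along the basket's x, 30 mm wide along y, from 90 to 138 mm above the underside. x points from the basket to its hook side, z up. Hung on the rail, this point is about 36 mm above the rail's centre line.
- basket1: Basket 1: 72 (x) x 70 (y) x 58 mm high, open, about 130 g; origin at the centre of its underside; off-centre: the tab is 53 mm towards +x. Under the tab is its hook, a gap open downward, 22 mm wide along x (tab's centre +-11 mm), 30 mm along y: roof 30 mm below the tab's centre, back strip on the basket side, lip 18 mm long outside. Hung, it may tilt up to 0.15 rad.
- tab2 (a point): Centre of the upright grip tab of bamboo hanging basket 2 (may be absent), 114 mm above the basket's underside. Tab 16 mm thick along the basket's x, 30 mm wide along y, from 90 to 138 mm above the underside. x points from the basket to its hook side, z up. Hung on the rail, this point is about 36 mm above the rail's centre line.
- basket2: Basket 2: 72 (x) x 70 (y) x 58 mm high, open, about 130 g; origin at the centre of its underside; off-centre: the tab is 53 mm towards +x. Under the tab is its hook, a gap open downward, 22 mm wide along x (tab's centre +-11 mm), 30 mm along y: roof 30 mm below the tab's centre, back strip on the basket side, lip 18 mm long outside. Hung, it may tilt up to 0.15 rad.
- tab3 (a point): Centre of the upright grip tab of bamboo hanging basket 3 (may be absent), 114 mm above the basket's underside. Tab 16 mm thick along the basket's x, 30 mm wide along y, from 90 to 138 mm above the underside. x points from the basket to its hook side, z up. Hung on the rail, this point is about 36 mm above the rail's centre line.
- basket3: Basket 3: 72 (x) x 70 (y) x 58 mm high, open, about 130 g; origin at the centre of its underside; off-centre: the tab is 53 mm towards +x. Under the tab is its hook, a gap open downward, 22 mm wide along x (tab's centre +-11 mm), 30 mm along y: roof 30 mm below the tab's centre, back strip on the basket side, lip 18 mm long outside. Hung, it may tilt up to 0.15 rad.
- tab4 (a point): Centre of the upright grip tab of bamboo hanging basket 4 (may be absent), 114 mm above the basket's underside. Tab 16 mm thick along the basket's x, 30 mm wide along y, from 90 to 138 mm above the underside. x points from the basket to its hook side, z up. Hung on the rail, this point is about 36 mm above the rail's centre line.
- basket4: Basket 4: 72 (x) x 70 (y) x 58 mm high, open, about 130 g; origin at the centre of its underside; off-centre: the tab is 53 mm towards +x. Under the tab is its hook, a gap open downward, 22 mm wide along x (tab's centre +-11 mm), 30 mm along y: roof 30 mm below the tab's centre, back strip on the basket side, lip 18 mm long outside. Hung, it may tilt up to 0.15 rad.
Things that resemble listed ones, but are neither listed nor needed, are in the scene too. What is shaped like the basket2 but green is not meant.

How it is judged (in metres and radians):
On the way, in this order (a step that is already met when the one before it is completed fails the run):
1. the tensioner is wound to the flagged tooth, the pawl is in and the wheel is let go (horizontal distance between pointer_tip and flag below 0.018 m and value of joint pawl below 0.08 rad and velocity of joint wheel between -0.05 and 0.05 rad/s and contact force between the fingers and wheel below 0.1 N), for 0.3 s.
2. all the baskets hang still on the rail, let go (x of tab1 in the frame of rack between -0.02 and 0.02 m and y of tab1 in the frame of rack between -0.2 and 0.2 m and z of tab1 in the frame of rack between 0.23 and 0.25 m and x of each of basket1, basket2, basket3, basket4 in the frame of rack below -0.02 m and angle between each of tab1, tab2, tab3, tab4's own z axis and vertical below 0.3 rad and linear speed of each of basket1, basket2, basket3, basket4 below 0.03 m/s and angular speed of each of basket1, basket2, basket3, basket4 below 0.4 rad/s and x of tab2 in the frame of rack between -0.02 and 0.02 m and y of tab2 in the frame of rack between -0.2 and 0.2 m and z of tab2 in the frame of rack between 0.23 and 0.25 m and x of tab3 in the frame of rack between -0.02 and 0.02 m and y of tab3 in the frame of rack between -0.2 and 0.2 m and z of tab3 in the frame of rack between 0.23 and 0.25 m and x of tab4 in the frame of rack between -0.02 and 0.02 m and y of tab4 in the frame of rack between -0.2 and 0.2 m and z of tab4 in the frame of rack between 0.23 and 0.25 m and contact force between the fingers and basket1 below 0.1 N and contact force between the fingers and basket2 below 0.1 N and contact force between the fingers and basket3 below 0.1 N and contact force between the fingers and basket4 below 0.1 N), for 0.3 s.
3. the dryer's knob is at the two-bar mark (value of joint selector between 1.28 and 1.52 rad and velocity of joint selector between -0.1 and 0.1 rad/s), for 0.2 s.
At the end, for the whole second after the job is handed in: The pointer stands at the flag pin (within 0.18 rad) with the pawl in; every basket present hangs still by its hook on the upper rail, robot's side (tab within 20 mm of over the rail, between the posts, tilted under 0.3 rad); the dryer knob is in the two-bar detent (1.28 to 1.52 rad) (all of step 1 and all of step 3 and x of tab1 in the frame of rack between -0.02 and 0.02 m and y of tab1 in the frame of rack between -0.2 and 0.2 m and z of tab1 in the frame of rack between 0.23 and 0.25 m and x of each of basket1, basket2, basket3, basket4 in the frame of rack below -0.02 m and angle between each of tab1, tab2, tab3, tab4's own z axis and vertical below 0.3 rad and linear speed of each of basket1, basket2, basket3, basket4 below 0.03 m/s and angular speed of each of basket1, basket2, basket3, basket4 below 0.4 rad/s and x of tab2 in the frame of rack between -0.02 and 0.02 m and y of tab2 in the frame of rack between -0.2 and 0.2 m and z of tab2 in the frame of rack between 0.23 and 0.25 m and x of tab3 in the frame of rack between -0.02 and 0.02 m and y of tab3 in the frame of rack between -0.2 and 0.2 m and z of tab3 in the frame of rack between 0.23 and 0.25 m and x of tab4 in the frame of rack between -0.02 and 0.02 m and y of tab4 in the frame of rack between -0.2 and 0.2 m and z of tab4 in the frame of rack between 0.23 and 0.25 m); the robot touches nothing.
It fails at once if the mould is pushed about (moved over 30 mm) (distance of mould from where it was at the start of the episode above 0.03 m).
It fails at once if the jar is pushed about (moved over 30 mm) (distance of jar from where it was at the start of the episode above 0.03 m).
It fails at once if the shears is pushed about (moved over 30 mm) (distance of shears from where it was at the start of the episode above 0.03 m).
Of basket1, basket2, basket3, basket4 only 2 to 4 are there at a start; the rules pass over those that are not, and their reading is None.
At some moment in a run one of basket1, basket2, basket3, basket4 may be knocked a few centimetres aside while the robot is not near it.
Once in a run the grip may slacken for a moment while it holds something.
It also fails if it takes over 210 s, if anything falls off the work surface, if the arm or the gripper's body presses on something with over 40 N, if the wrist force passes 120 N, or if a joint passes its speed limit or range.

## Robot

A 6-joint arm with a two-finger parallel gripper is mounted at the origin on the work surface. World frame = base frame: x ahead of the robot, y to its left, z up, the work surface at z = 0. Lengths are in mm, angles in rad, forces in N, time in s.
With the tool pointing down it reaches from about 275 to 1000 mm from the base axis. Payload 8.4 kg.
Tool frame: the origin (TCP) lies on the centre line of the jaws, within the pads' length; the fingertips stand 17 mm ahead of it and the grasp point (between the pads) lies 2 mm behind it (r.tcp_to_tips is the z of the fingertips in the tool frame, in mm); z points along the fingers, y is the direction in which the jaws open and shut (so a half turn about z gives the same grasp; the last joint's range is limited). The gripper opens to 85 mm and grips with 20 to 120 N. Pads are 22 mm wide; open, the fingers measure 114 mm over their backs; the gripper's body (76 mm by 85 mm) begins 54 mm behind the grasp point. The pads swing forward as they close: fully open they stand 13 mm farther back than shut.
Start: joints at [-1.27, 0.353, 1.633, -0, 1.155, -0.002], TCP at [186.37, -596.569, 248.281] pointing down, gripper open.
Joint ranges: [-2.63, 2.63], [-0.92, 2.1], [0.06, 2.66], [-1.3, 4.44], [0, 2.69], [-3.02, 3.02]. Speed limits (rad/s): [2.22, 2.22, 2.79, 3.14, 3.14, 3.14].

## Interface

Orientations are given as [roll, pitch, yaw] about the fixed x, y, z axes, in that order (R = Rz(yaw) Ry(pitch) Rx(roll)).
In Python, from rig import r, cams, job gives the robot as it stands.
- The arm moves only by the tool drive_tool, never from a script. Its argument "deltas" is a list of rows, each a list of 4 numbers: the shift along the tool's x, y, z in cm, then the turn about the tool's z in rad. In form: [[x, y, z, roll], ...]. A call has 1 to 12 rows; each row shifts and turns the commanded pose from where the row before left it, along the tool's axes as they then stand; what a row does not reach is not made up. A row lasts 1/12 s, in which the tool goes at most 41.7 mm and 7.16 degrees, less where a joint would pass 70% of its speed; a pose out of reach is approached as far as the arm can. A call with a gripper value outside its range is refused whole. "jaw" is the closure, from 0 (fully open) to 1 (shut), set as the call begins (left out, the last holds). The fingers move at their own pace and stop on an object; "force" is the grip in N (left out, the last holds). Time passes only in rows, so rows that do not move let the fingers close. It gives the time, the measured TCP pose, the force and the opening at its end, in the units of the state.
- r.sense(): the state, without advancing time (a new reading comes with each control period).
- cams.grab_frame(name): name is "scene" or "top" or "wrist"; returns (picture, depth): 480x640x3 uint8, red, green, blue; 480x640 float32, mm along the optical axis (not along the pixel's ray), 0 where there is no reading.
- cams.camera_params(name): a dict with "fx", "fy", "cx", "cy" (pixels), "R" (3x3) and "t" (3): a world point X has camera coordinates R X + t. Camera axes: x right, y down, z forward; pixel columns grow to the right and rows downward; lengths in mm; the calibration is good to about 2 mm. A picture is of the moment at which its call begins: read the wrist's pose just before it. camera_params takes no time and is no camera call; for the wrist camera it gives the pose at the moment of the call.
- job.sign_off(): hands the job in, once; it reports no verdict.
The state is a dict: "clock": time; "qpos": joint angles; "qvel": joint speeds; "joint_efforts": joint torques, N m; "eef_pos": TCP position; "tcp_rot": TCP orientation; "contact_force": force on the tool from outside, world axes, zero at the start; "wrist_torque": the same for the moment, N m; "opening": opening from 0.0 (shut) to 1.0 (fully open).
Only numpy, scipy, OpenCV 4.12 (cv2) and the standard library are available. Lean on these libraries where they do the work, as an engineer would, in place of code of your own. Each camera call takes 0.05 s, during which the arm holds its last target. There are 200 camera calls.

## Working session

There is one attempt and no reset: what is moved stays moved. The work goes in short steps, Python scripts to look and compute and a tool call to move; the robot and the scene stay as the last step left them, time stands still between calls to the robot, and variables do not carry over. Pictures are saved under pics/ and viewed, about 12 in all and at most 16, crops included, and the job is handed in when it is done.

Besides the shell and the picture viewer there is one more tool, called after ">>>" in YAML: its name, and indented under it one key for each argument. drive_tool: Moves the arm, as the interface text tells. Its arguments: {"type":"object","properties":{"deltas":{"type":"array"},"jaw":{"type":"number"},"force":{"type":"number"}},"required":["deltas"]}

```bash
ls; mkdir -p pics; python3 - <<'E'
from rig import r,cams,job
import cv2,numpy as np
print(r.sense())
for n in ("scene","top"):
    p,d=cams.grab_frame(n); cv2.imwrite(f"pics/{n}0.png",p[:,:,::-1]); np.save(f"pics/{n}0.npy",d)
    c=cams.camera_params(n); R=np.array(c["R"]); print(n,c["fx"],c["cx"],c["cy"],(-R.T@np.array(c["t"])).round(),R.round(3).tolist())
E
```

```text
pics
{'clock': 0.0, 'qpos': array([-1.27039887e+00,  3.53632883e-01,  1.63414476e+00,  2.96698058e-05,
        1.15519536e+00, -2.37377093e-03]), 'qvel': array([-8.65968928e-04, -9.61771557e-04, -5.39643703e-05,  1.03254080e-03,
        1.23063035e-03, -6.91475595e-04]), 'joint_efforts': array([ 9.32793409e-04, -6.05244184e+01, -3.42058110e+01, -1.93780642e-05,
        9.12817020e-03, -3.47096329e-05]), 'eef_pos': array([ 186.24309221, -596.12760438,  247.56665166]), 'tcp_rot': array([-3.14021238e+00, -3.04041116e-05,  3.02759209e-01]), 'contact_force': array([-0.0292447 , -0.86372924, -0.34164583]), 'wrist_torque': array([-0.01666494, -0.02431903,  0.00759443]), 'opening': 1.0006351238350064}
scene 475.9059366850523 316.78443419557664 234.02117782385025 [1173.  631. 1075.] [[-0.706, 0.708, -0.02], [0.52, 0.5, -0.692], [-0.48, -0.499, -0.721]]
top 441.74961529017855 319.25476876701134 243.5167033514487 [ 324.  -43. 1168.] [[0.062, -0.998, -0.002], [-0.973, -0.06, -0.221], [0.221, 0.015, -0.975]]
```

View pics/top0.png

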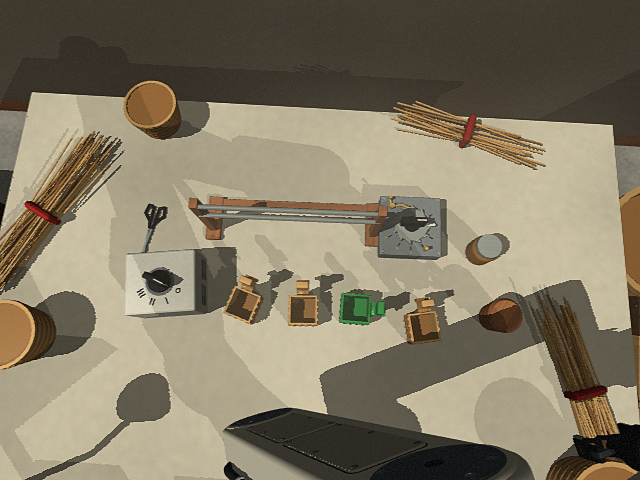

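View pics/scene0.png

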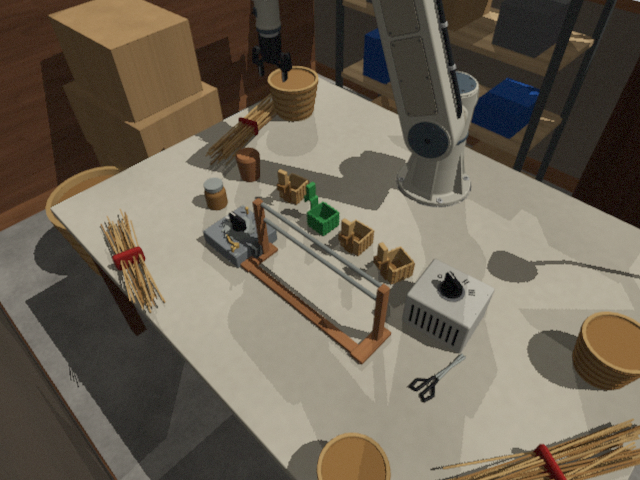

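Top view shows three bamboo baskets at (243,300), (303,305) and (423,322). The green one at (357,308) is the decoy. The tensioner is at (412,228), jar (488,247), mould (500,315) and dryer (165,280). In the scene view the same things stand at (395,262), (357,237), (293,187), green (322,217), and the dryer at (450,300).

```bash
cat > h.py <<'E'
import numpy as np, cv2
from rig import r,cams,job
def grab(n):
    s=r.sense(); c=cams.camera_params(n); p,d=cams.grab_frame(n); return p,d,c,s
def pts(d,c):
    v,u=np.mgrid[:d.shape[0],:d.shape[1]]
    X=np.stack([(u-c["cx"])/c["fx"]*d,(v-c["cy"])/c["fy"]*d,d],-1)
    P=(X-np.array(c["t"]))@np.array(c["R"]); P[d<=0]=np.nan; return P
def ray(c,u,v,z):
    R=np.array(c["R"]);o=-R.T@np.array(c["t"]);w=R.T@np.array([(u-c["cx"])/c["fx"],(v-c["cy"])/c["fy"],1]);return o+w*(z-o[2])/w[2]
def pix(c,X):
    q=np.array(c["R"])@np.array(X)+np.array(c["t"]);return (c["fx"]*q[0]/q[2]+c["cx"],c["fy"]*q[1]/q[2]+c["cy"])
E
python3 - <<'E'
from h import *
c=cams.camera_params("top");d=np.load("pics/top0.npy");P=pts(d,c);p=cv2.imread("pics/top0.png")
for n,(u,v) in dict(b1=(248,283),b2=(302,287),b3=(426,305),tens=(412,222),railL=(230,210),railR=(370,214),stopL=(230,217),knob=(157,280),jar=(488,245),mould=(500,312)).items(): print(n,P[v,u].round(1))
# bamboo, above 70 mm
z=P[...,2]
for x0,x1 in((222,268),(286,322),(335,390),(400,445)):
    m=np.zeros(z.shape,bool); m[265:350,x0:x1]=1; Q=P[m&(z>115)]; B=P[m&(z>35)&(z<75)]
    print("tab n",len(Q),np.nanmedian(Q,0).round(1),"ztop",np.nanmax(Q[:,2]).round(),"basket",(np.nanmin(B,0)/2+np.nanmax(B,0)/2).round(1))
m=np.zeros(z.shape,bool); m[185:240,190:388]=1
Q=P[m&(z>198)&(z<220)]; print("rail",len(Q),[Q[(Q[:,1]>a)&(Q[:,1]<a+60)].mean(0).round(1).tolist() for a in range(-250,250,60)])
# housing and dryer outlines
for n,lo,hi,box in(("housing",44,54,(370,190,455,265)),("dryer",114,126,(115,235,240,325)),("jar",84,96,(460,225,515,270)),("mould",94,106,(470,290,530,340))):
    mm=np.zeros(z.shape,np.uint8); x0,y0,x1,y1=box; mm[y0:y1,x0:x1]=((z>lo)&(z<hi))[y0:y1,x0:x1]
    Q=P[mm>0][:,:2].astype(np.float32); print(n,cv2.minAreaRect(Q))
cv2.imwrite("pics/c1.png",cv2.resize(p[180:350,110:530],None,fx=1.9,fy=1.9,interpolation=cv2.INTER_CUBIC))
E
```

```text
b1 [451.7 133.8 138.4]
b2 [449.9   6.8 140.6]
b3 [ 426.3 -282.7  138.3]
tens [ 633.8 -254.   103.8]
railL [607.4 179.8 203.7]
railR [ 615.  -137.8  212.4]
stopL [606.7 191.1 146.9]
knob [441.9 336.2 168.6]
jar [ 590.9 -448.5   86.2]
mould [ 424.6 -469.    98.6]
tab n 97 [457.6 138.7 137.1] ztop 143.0 basket [416.  157.7  55.1]
tab n 100 [456.1   7.3 137.3] ztop 142.0 basket [419.9   5.6  55.1]
tab n 106 [ 415.  -177.7  136.5] ztop 142.0 basket [ 416.2 -141.    53.8]
tab n 107 [ 431.4 -285.1  136.3] ztop 141.0 basket [ 392.7 -295.9   55.1]
rail 1165 [[nan, nan, nan], [621.1, -157.5, 211.3], [616.7, -99.2, 209.1], [615.5, -39.3, 209.1], [614.3, 20.2, 209.3], [613.3, 80.0, 209.2], [612.2, 139.3, 209.2], [610.9, 199.0, 209.5], [613.8, 254.3, 211.1]]
housing ((640.1729736328125, -248.02572631835938), (160.76376342773438, 185.21351623535156), 1.3047754764556885)
dryer ((445.59039306640625, 347.0992431640625), (150.1314239501953, 170.82594299316406), 7.517938137054443)
jar ((589.4199829101562, -451.309326171875), (58.869564056396484, 59.86127853393555), 51.41135025024414)
mould ((419.2489013671875, -483.7458190917969), (79.09708404541016, 77.76264953613281), 59.43778991699219)<stdin>:10: RuntimeWarning: Mean of empty slice.
  ret = um.true_divide(
```

View pics/c1.png

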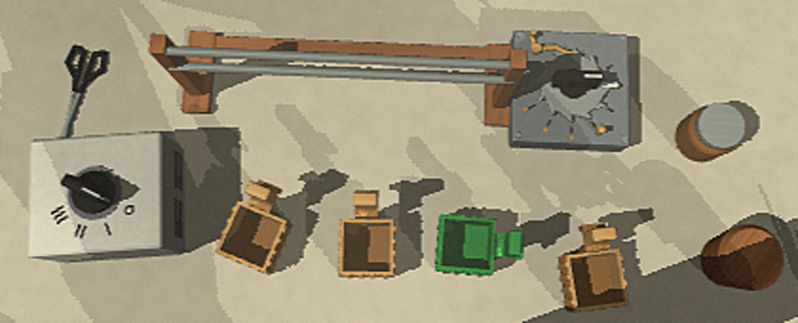

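>>> drive_tool:
  deltas:
    - [3.6,-1.7,-0.9,0]
    - [3.6,-1.7,-0.9,0]
    - [3.6,-1.7,-0.9,0]
    - [3.6,-1.7,-0.9,0]
    - [3.6,-1.7,-0.9,0]
    - [3.6,-1.7,-0.9,0]
    - [3.6,-1.7,-0.9,0]
    - [3.6,-1.7,-0.9,0]
    - [3.6,-1.7,-0.9,0]
    - [3.6,-1.7,-0.9,0]
    - [3.6,-1.7,-0.9,0]
    - [3.6,-1.7,-0.9,0]

```text
clock: 1.1
eef_pos: [538.9, -271.3, 356.5]
tcp_rot: [-3.141, 0.0, 0.303]
contact_force: [1.1, -0.8, -0.1]
opening: 0.996
```

Crop: pointer points right at (617,85). Studs ring the lower side, with a larger brass ball near (603,130). The knob is near (92,190).

```bash
python3 - <<'E'
from h import *
p,d,c,s=grab("wrist"); cv2.imwrite("pics/w1.png",p[:,:,::-1]); np.save("pics/w1.npy",d); np.save("pics/w1c.npy",c,allow_pickle=True)
R=np.array(c["R"]);print(c["fx"],(-R.T@np.array(c["t"])).round(1),R.round(3).tolist(),s["eef_pos"],s["tcp_rot"])
E
```

```text
429.3769235139021 [ 608.7 -249.5  482.3] [[0.299, -0.954, -0.0], [-0.915, -0.286, 0.283], [-0.271, -0.084, -0.959]] [ 538.89271322 -271.29320434  356.51939333] [-3.14134164e+00  3.26569393e-04  3.02868373e-01]
```

View pics/w1.png

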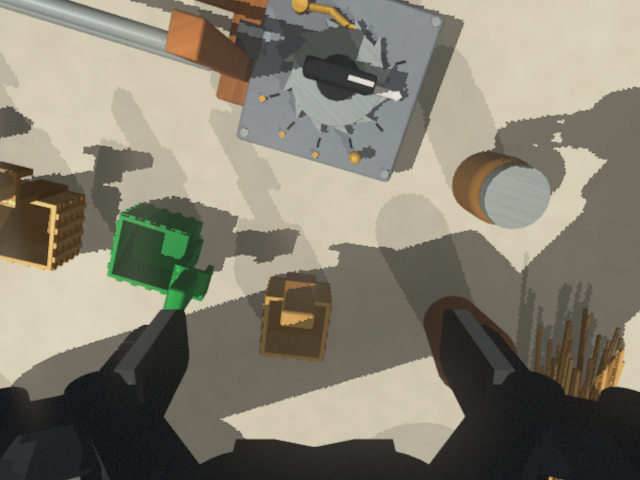

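Wrist view: pointer tip at (398,97), bar (340,75). The flag's tall ball is at (355,157), studs at (315,155), (282,134) and (262,98). The flag is the first of the four places, so it should be tooth 3.

```bash
python3 - <<'E'
from h import *
c=np.load("pics/w1c.npy",allow_pickle=True).item();d=np.load("pics/w1.npy");P=pts(d,c);p=cv2.imread("pics/w1.png");z=P[...,2]
hsv=cv2.cvtColor(p,cv2.COLOR_BGR2HSV)
# black bar top
m=(z>98)&(z<112); m[:, :230]=0; m[150:]=0; m[:,450:]=0
Q=P[m]; rc=cv2.minAreaRect(Q[:,:2].astype(np.float32)); print("bar",rc,Q[:,2].mean(),len(Q))
ht,u0,v0=0,0,0
H=P[(z>45)&(z<54)]; m2=(z>45)&(z<54); m2[200:]=0
print("housing",cv2.minAreaRect(P[m2][:,:2].astype(np.float32)))
ctr=np.array(rc[0])
for n,(u,v,zz) in dict(tip=(400,97,64),flaghead=(355,157,77),s4=(315,155,53),s5=(282,134,53),s6=(262,98,53),mark0=(401,66,50)).items():
    X=ray(c,u,v,zz); e=X[:2]-ctr; print(n,X.round(1),"depth",P[v,u].round(1),"r",np.hypot(*e).round(1),"cw ang",np.degrees(-np.arctan2(e[1],e[0])).round(1))
m=(z>200)&(z<216); m[100:]=0;m[:,200:]=0; print("rail",[P[m&(P[...,1]>a)&(P[...,1]<a+20)].mean(0).round(1).tolist() for a in(-120,-80,-40)])
E
```

```text
bar ((636.6010131835938, -232.1107177734375), (24.002647399902344, 120.9206314086914), 10.120041847229004) 105.00269975854587 1634
housing ((597.2924194335938, -199.81851196289062), (183.8420867919922, 498.1366271972656), 17.409423828125)
tip [ 643.7 -322.    64. ] depth [ 643.5 -321.6   66.3] r 90.2 cw ang 85.5
flaghead [ 580.2 -298.5   77. ] depth [ 580.3 -298.2   78.9] r 87.1 cw ang 130.4
s4 [ 568.5 -263.1   53. ] depth [ 568.5 -263.1   52.8] r 74.8 cw ang 155.5
s5 [ 578.2 -226.4   53. ] depth [ 578.3 -226.4   54.2] r 58.7 cw ang -174.4
s6 [ 604.5 -198.9   53. ] depth [ 604.5 -198.8   51.8] r 46.2 cw ang -134.0
mark0 [ 671.1 -315.6   50. ] depth [ 670.9 -315.4   51.2] r 90.3 cw ang 67.5
rail [[618.7, -109.9, 210.1], [614.2, -72.4, 209.4], [nan, nan, nan]]<stdin>:13: RuntimeWarning: Mean of empty slice.
  ret = um.true_divide(
```

```bash
python3 - <<'E'
from h import *
from scipy.optimize import least_squares
c=np.load("pics/w1c.npy",allow_pickle=True).item();d=np.load("pics/w1.npy");P=pts(d,c);z=P[...,2]
m=(z>98)&(z<112); m[:, :296]=0; m[110:]=0; m[:,420:]=0
rc=cv2.minAreaRect(P[m][:,:2].astype(np.float32)); print("bar",rc)
F=np.array([[580.2,-298.5],[568.5,-263.1],[578.2,-226.4],[604.5,-198.9]])
s=least_squares(lambda q:np.hypot(*(F-q).T)-73,[640,-255]); ctr=s.x; print("centre",ctr,s.fun)
for n,X in zip(("tip","flag","4","5","6","m0"),[(643.7,-322)]+F.tolist()+[(671.1,-315.6)]):
    e=np.array(X)-ctr; print(n,np.hypot(*e).round(1),np.degrees(-np.arctan2(e[1],e[0])).round(1))
E
```

```text
bar ((641.748291015625, -261.1573181152344), (16.193313598632812, 62.09098815917969), 1.560544490814209)
centre [ 642.23103402 -261.11939628] [-0.576532    0.75763126 -0.16175595 -0.23404504]
tip 60.9 88.6
flag 72.4 148.9
4 73.8 178.5
5 72.8 -151.5
6 72.8 -121.2
m0 61.7 62.1
```

Axis is at (642,-261), both estimates agree to 0.5 mm. The pointer is at tooth 1 (88.6°) and the flag at 148.9°, which is tooth 3, so I need 60° clockwise. Approaching now.

>>> drive_tool:
  deltas:
    - [3.38,0.7,0,0]
    - [3.38,0.7,0,0]
    - [3.38,0.7,0,0]
    - [0,0,2,-0.12]
    - [0,0,2,-0.12]
    - [0,0,2,-0.12]
    - [0,0,2,-0.12]
    - [0,0,2,-0.12]
    - [0,0,2,-0.12]
    - [0,0,2,-0.12]
    - [0,0,2,-0.12]
    - [0,0,2,-0.12]
  jaw: 0.3

```text
clock: 2.15
eef_pos: [640.4, -262.9, 174.8]
tcp_rot: [-3.141, -0.0, 1.389]
contact_force: [0.3, 0.5, -1.3]
opening: 0.698
```

>>> drive_tool:
  deltas:
    - [0,0,1,-0.106]
    - [0,0,1,-0.106]
    - [0,0,0,0]
    - [0,0,0,0]

```text
clock: 2.48
eef_pos: [640.3, -262.8, 155.5]
tcp_rot: [-3.14, -0.001, 1.591]
contact_force: [-0.3, 0.2, -0.5]
opening: 0.7
```

>>> drive_tool:
  deltas:
    - [0.18,0.17,2.1,0]
    - [0,0,2.1,0]
    - [0,0,2.1,0]
    - [0,0,0,0]
    - [0,0,0,0]

```text
clock: 2.9
eef_pos: [642.2, -260.9, 93.3]
tcp_rot: [-3.14, -0.001, 1.592]
contact_force: [1.0, -0.5, 0.4]
opening: 0.7
```

>>> drive_tool:
  deltas:
    - [0,0,0,0]
    - [0,0,0,0]
    - [0,0,0,0]
    - [0,0,0,0]
    - [0,0,0,0]
    - [0,0,0,0]
  jaw: 1
  force: 60

```text
clock: 3.4
eef_pos: [641.2, -261.4, 95.0]
tcp_rot: [-3.139, 0.0, 1.595]
contact_force: [-10.4, 0.4, 11.4]
opening: 0.177
```

>>> drive_tool:
  deltas:
    - [0,0,0,0.1]
    - [0,0,0,0.1]
    - [0,0,0,0.1]
    - [0,0,0,0.1]
    - [0,0,0,0.1]
    - [0,0,0,0.1]
    - [0,0,0,0.1]
    - [0,0,0,0.1]
    - [0,0,0,0.1]
    - [0,0,0,0.1]
    - [0,0,0,0.1]
    - [0,0,0,0.09]

```text
clock: 4.4
eef_pos: [641.4, -261.5, 95.0]
tcp_rot: [-3.141, 0.002, 0.4]
contact_force: [-9.0, -1.3, 11.5]
opening: 0.18
```

>>> drive_tool:
  deltas:
    - [0,0,0,0]
    - [0,0,0,0]
    - [0,0,0,0]

```text
clock: 4.65
eef_pos: [641.4, -261.5, 95.0]
tcp_rot: [-3.141, 0.002, 0.405]
contact_force: [-8.0, -0.9, 5.6]
opening: 0.178
```

>>> drive_tool:
  deltas:
    - [0,0,0,-0.04]
    - [0,0,0,-0.04]
    - [0,0,0,-0.04]
    - [0,0,0,0]
    - [0,0,0,0]

```text
clock: 5.07
eef_pos: [641.4, -261.5, 95.0]
tcp_rot: [-3.141, 0.002, 0.525]
contact_force: [-8.6, 0.3, 12.1]
opening: 0.176
```

>>> drive_tool:
  deltas:
    - [0,0,0,0]
    - [0,0,0,0]
    - [0,0,0,0]
    - [0,0,0,0]
    - [0,0,-2,0]
    - [0,0,-4,0]
    - [0,0,-4,0]
    - [0,0,-4,0]
    - [0,0,-4,0]
    - [-3,0,-4,0]
    - [-3,0,0,0]
    - [-3,0,0,0]
  jaw: 0.3

```text
clock: 6.07
eef_pos: [569.7, -304.2, 309.7]
tcp_rot: [3.137, -0.003, 0.526]
contact_force: [0.3, -1.9, -0.4]
opening: 0.7
```

```bash
python3 - <<'E'
from h import *
p,d,c,s=grab("wrist"); cv2.imwrite("pics/w2.png",p[:,:,::-1]); P=pts(d,c); print(s["eef_pos"],s["tcp_rot"])
z=P[...,2]; e=P[...,:2]-[642,-261]; rr=np.hypot(e[...,0],e[...,1])
m=(z>98)&(z<112)&(rr<40); rc=cv2.minAreaRect(P[m][:,:2].astype(np.float32)); print("bar",rc)
m=(z>59)&(z<70)&(rr>50)&(rr<66)&(p.min(-1)>170); t=P[m]; print(len(t),t.mean(0)); q=t.mean(0)[:2]-[642,-261]; print(np.degrees(-np.arctan2(q[1],q[0])))
E
```

```text
[ 569.7305319  -304.17003499  309.67883012] [ 3.13692972e+00 -2.85404384e-03  5.26168724e-01]
bar ((641.5802612304688, -261.19635009765625), (61.794376373291016, 16.006330490112305), 31.491275787353516)
98 [ 595.12462155 -289.81664134   66.30125248]
148.41887633844738
```

View pics/w2.png

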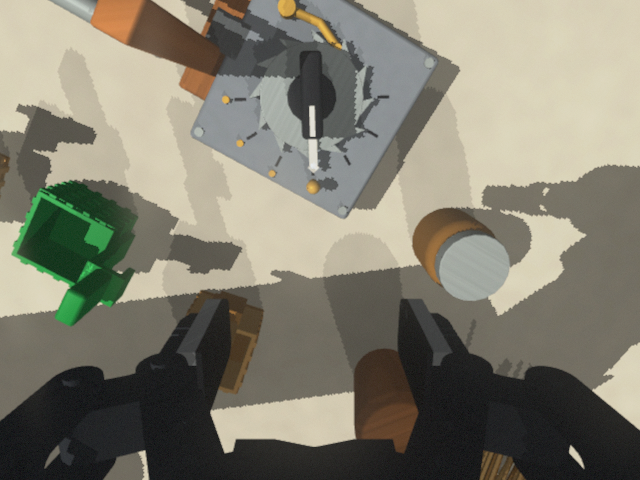

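Wheel check: pointer at 148.4° against flag at 148.9°, bar free; the tip at (313,165) faces the ball at (313,187). Now to the right-hand basket.

>>> drive_tool:
  deltas:
    - [-3.28,-0.23,0,0]
    - [-3.28,-0.23,0,0]
    - [-3.28,-0.23,0,0]
    - [-3.28,-0.23,0,0]
    - [0,0,0,-0.12]
    - [0,0,0,-0.12]
    - [0,0,0,-0.12]
    - [0,0,0,-0.12]
    - [0,0,0,-0.12]
    - [0,0,0,-0.12]
    - [0,0,0,-0.12]
    - [0,0,0,-0.12]
  jaw: 0

```text
clock: 7.12
eef_pos: [451.0, -361.3, 306.5]
tcp_rot: [-3.142, -0.0, 1.491]
contact_force: [1.0, -0.2, 0.1]
opening: 1.004
```

>>> drive_tool:
  deltas:
    - [0,0,0,-0.118]
    - [0,0,0,-0.118]
    - [0,0,0,-0.118]
    - [0,0,0,0]
    - [0,0,0,0]

```text
clock: 7.53
eef_pos: [451.0, -361.3, 306.5]
tcp_rot: [3.142, -0.0, 1.835]
contact_force: [-0.0, 0.7, -0.7]
opening: 1.002
```

```bash
cat >> h.py <<'E'
def tab(near,n="wrist",fn=None,R0=70,ztop=138):
    p,d,c,s=grab(n); P=pts(d,c); z=P[...,2]; h=cv2.cvtColor(p,cv2.COLOR_RGB2HSV)
    if fn: cv2.imwrite(fn,p[:,:,::-1])
    rr=np.hypot(P[...,0]-near[0],P[...,1]-near[1]); bam=(h[...,0]<35)&(h[...,1]>60)
    m=(rr<R0)&(np.abs(z-ztop)<5)&bam
    lab,L=cv2.connectedComponents(m.astype(np.uint8)); k=max(range(1,lab),key=lambda i:(L==i).sum()); m=L==k
    Q=P[m]; rc=cv2.minAreaRect(Q[:,:2].astype(np.float32))
    B=P[(rr<150)&bam&(z>ztop-93)&(z<ztop-75)]
    print("tab top",np.array(rc[0]).round(1),np.array(rc[1]).round(1),"z",np.median(Q[:,2]).round(1),"n",len(Q),"px",np.argwhere(m).mean(0)[::-1].round())
    bx=cv2.boxPoints(rc); e=[bx[1]-bx[0],bx[2]-bx[1]]; e=min(e,key=lambda v:np.hypot(*v)); a=np.arctan2(e[1],e[0])
    print(" thin-axis angle",((a+np.pi/2)%np.pi-np.pi/2).round(3)," rim",len(B),(np.nanmin(B,0)/2+np.nanmax(B,0)/2).round(1) if len(B) else "")
    print(" tcp",s["eef_pos"].round(1),s["tcp_rot"].round(3),"f",s["contact_force"].round(1),"t",s["clock"])
    return p,P,c,s
E
python3 -c "
from h import *
tab((431,-285),fn='pics/w3.png')"
```

```text
tab top [ 433.6 -288.5] [15.9 29.9] z 138.0 n 1110 px [316. 106.]
 thin-axis angle 0.182  rim 2657 [ 459.3 -298.1   54. ]
 tcp [ 451.  -361.3  306.5] [ 3.142 -0.     1.835] f [-0.   0.7 -0.7] t 7.5333
```

View pics/w3.png

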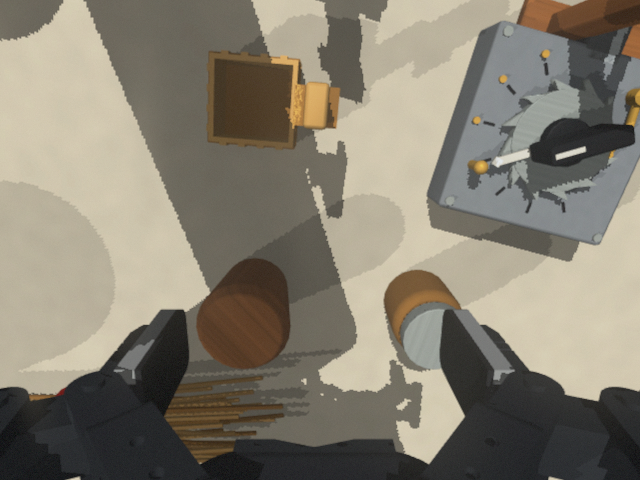

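Tab top at px (316,106): 15.9 x 29.9 mm at z 138, which matches the description. The basket lies to its left and the bamboo colour is right. Grasping.

>>> drive_tool:
  deltas:
    - [3.74,0.11,0,0]
    - [3.74,0.11,0,0]
    - [0,0,2,0.082]
    - [0,0,3,0]
    - [0,0,3,0]
    - [0,0,3,0]
    - [0,0,3,0]
    - [0,0,2.5,0]
    - [0,0,1.5,0]
    - [0,0,0.85,0]
    - [0,0,0,0]
    - [0,0,0,0]
  jaw: 0.4

```text
clock: 8.58
eef_pos: [433.4, -288.8, 118.4]
tcp_rot: [3.142, -0.0, 1.755]
contact_force: [-0.6, -0.3, 0.0]
opening: 0.6
```

>>> drive_tool:
  deltas:
    - [0,0,0,0]
    - [0,0,0,0]
    - [0,0,0,0]
    - [0,0,0,0]
    - [0,0,0,0]
    - [0,0,0,0]
  jaw: 1
  force: 50

```text
clock: 9.08
eef_pos: [433.6, -289.1, 119.4]
tcp_rot: [3.141, 0.001, 1.757]
contact_force: [-2.4, -1.2, 6.9]
opening: 0.18
```

>>> drive_tool:
  deltas:
    - [0,0,-2,0]
    - [0,0,-3.5,0]
    - [0,0,-4,0]
    - [0,0,-4,0]
    - [0,0,-3.5,0]
    - [2.94,2.09,0,0]
    - [2.94,2.09,0,0]
    - [2.94,2.09,0,0]
    - [2.94,2.09,0,0]
    - [2.94,2.09,0,0]
    - [2.94,2.09,0,0]
    - [2.94,2.09,0,0]

```text
clock: 10.08
eef_pos: [539.3, -57.6, 288.8]
tcp_rot: [3.141, 0.0, 1.756]
contact_force: [1.2, -0.1, -0.7]
opening: 0.18
```

>>> drive_tool:
  deltas:
    - [0,0,0,0.083]
    - [0,0,0,0.083]
    - [0,0,0,0]
    - [0,0,0,0]
    - [0,0,0,0]

```text
clock: 10.5
eef_pos: [538.7, -59.6, 288.4]
tcp_rot: [3.141, 0.0, 1.593]
contact_force: [-0.0, -0.2, -1.1]
opening: 0.182
```

```bash
cat >> h.py <<'E'
def rail(P):
    m=(P[...,2]>195)&(P[...,2]<216)&(P[...,0]>585)&(P[...,0]<650)
    for a in range(-150,260,40):
        Q=P[m&(P[...,1]>a)&(P[...,1]<a+40)]
        if len(Q)<30: continue
        T=Q[Q[:,2]>np.percentile(Q[:,2],70)]; print("  y",a+20,"n",len(Q),"xmid",((Q[:,0].min()+Q[:,0].max())/2).round(1),"xspan",np.ptp(Q[:,0]).round(1),"xtop",T[:,0].mean().round(1),"ztop",np.percentile(Q[:,2],95).round(1))
E
python3 - <<'E'
from h import *
p,d,c,s=grab("wrist"); cv2.imwrite("pics/w4.png",p[:,:,::-1]); P=pts(d,c); rail(P); print(s["eef_pos"],s["tcp_rot"],s["opening"],s["contact_force"])
E
```

```text
y -130 n 88 xmid 618.7 xspan 12.1 xtop 619.1 ztop 211.8
  y -90 n 1634 xmid 618.1 xspan 12.6 xtop 618.2 ztop 211.9
  y -50 n 1915 xmid 617.4 xspan 12.8 xtop 617.4 ztop 211.9
  y -10 n 2250 xmid 616.6 xspan 13.0 xtop 616.7 ztop 211.9
  y 30 n 2681 xmid 616.0 xspan 13.0 xtop 615.9 ztop 211.9
  y 70 n 737 xmid 615.4 xspan 12.5 xtop 615.4 ztop 211.9
[538.73723101 -59.62368433 288.35034506] [3.14131956e+00 7.91219080e-05 1.59288444e+00] 0.18158168792480572 [-0.0421753  -0.19542022 -1.06979545]
```

View pics/w4.png

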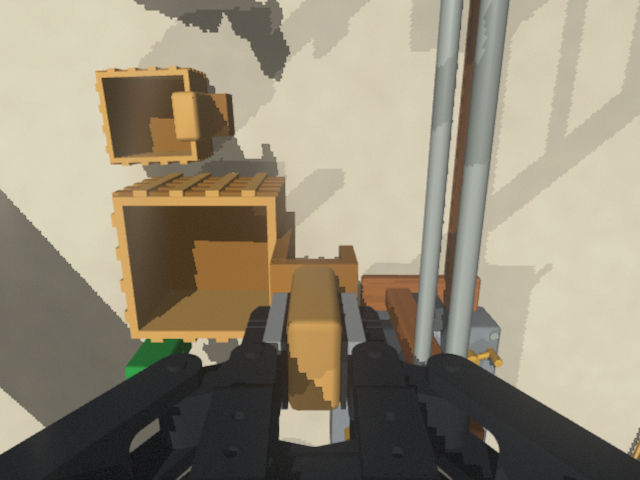

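Rail is clear at right: 12 mm wide, top z 211.9, x ≈ 617.5 at y -60. Basket 2 stands at (150,115) untouched, and the held one is level. Hanging it at y ≈ -60.

>>> drive_tool:
  deltas:
    - [0,2.6,0,0]
    - [0,2.6,0,0]
    - [0,1.7,0,0]
    - [0,0.98,0,0]
    - [0,0,0,0]
    - [0,0,0,0]
    - [0,0,0,0]

```text
clock: 11.13
eef_pos: [616.5, -58.0, 287.9]
tcp_rot: [-3.14, -0.0, 1.591]
contact_force: [-0.8, -0.7, -1.7]
opening: 0.179
```

>>> drive_tool:
  deltas:
    - [0,0,0.4,0]
    - [0,0,0.4,0]
    - [0,0,0.4,0]
    - [0,0,0.4,0]
    - [0,0,0.4,0]
    - [0,0,0.4,0]
    - [0,0,0.4,0]
    - [0,0,0.3,0]
    - [0,0,0.3,0]
    - [0,0,0,0]

```text
clock: 11.97
eef_pos: [617.4, -57.7, 253.3]
tcp_rot: [-3.141, -0.0, 1.591]
contact_force: [0.2, -0.6, -1.3]
opening: 0.18
```

>>> drive_tool:
  deltas:
    - [0,0,0.15,0]
    - [0,0,0.15,0]
    - [0,0,0.15,0]
    - [0,0,0.1,0]
    - [0,0,0,0]

```text
clock: 12.38
eef_pos: [617.6, -57.8, 248.4]
tcp_rot: [-3.141, -0.0, 1.591]
contact_force: [-0.2, -0.0, -1.8]
opening: 0.176
```

>>> drive_tool:
  deltas:
    - [0,0,0.1,0]
    - [0,0,0.1,0]
    - [0,0,0,0]

```text
clock: 12.63
eef_pos: [617.8, -57.8, 246.5]
tcp_rot: [3.141, -0.0, 1.591]
contact_force: [0.4, -0.8, -1.0]
opening: 0.183
```

>>> drive_tool:
  deltas:
    - [0,0,0.08,0]
    - [0,0,0.08,0]
    - [0,0,0,0]

```text
clock: 12.88
eef_pos: [617.8, -57.8, 246.3]
tcp_rot: [3.141, 0.0, 1.591]
contact_force: [-3.8, 0.5, 8.1]
opening: 0.18
```

>>> drive_tool:
  deltas:
    - [0,0,0.08,0]
    - [0,0,0,0]
    - [0,0,0,0]

```text
clock: 13.13
eef_pos: [617.8, -57.8, 246.3]
tcp_rot: [3.14, 0.0, 1.591]
contact_force: [-5.8, 0.1, 13.0]
opening: 0.179
```

>>> drive_tool:
  deltas:
    - [0,0,-0.1,0]
    - [0,0,0,0]
    - [0,0,0,0]
  force: 20

```text
clock: 13.38
eef_pos: [617.8, -57.8, 246.3]
tcp_rot: [3.141, 0.0, 1.591]
contact_force: [-3.3, 1.2, 8.0]
opening: 0.174
```

>>> drive_tool:
  deltas:
    - [0,0,0,0]
    - [0,0,0,0]
    - [0,0,0,0]
    - [0,0,0,0]
  jaw: 0.76

```text
clock: 13.72
eef_pos: [617.7, -57.8, 245.0]
tcp_rot: [-3.141, -0.0, 1.591]
contact_force: [0.4, -0.4, 0.1]
opening: 0.236
```

>>> drive_tool:
  deltas:
    - [0,0,0,0]
    - [0,0,0,0]
    - [0,0,0,0]
  jaw: 0.55

```text
clock: 13.97
eef_pos: [617.7, -57.8, 245.1]
tcp_rot: [-3.141, -0.0, 1.591]
contact_force: [0.4, 0.3, 0.3]
opening: 0.449
```

>>> drive_tool:
  deltas:
    - [0,0,-0.5,0]
    - [0,0,-1,0]
    - [0,0,-2,0]
    - [0,0,-3,0]
    - [0,-1,-3,0]
    - [0,-2,0,0]
    - [0,-3,0,0]
    - [0,-3,0,0]
    - [0,-3,0,0]
    - [0,0,0,0]
    - [0,0,0,0]

```text
clock: 14.88
eef_pos: [497.2, -60.2, 341.7]
tcp_rot: [3.139, 0.0, 1.59]
contact_force: [0.2, -0.4, 0.6]
opening: 0.452
```

```bash
python3 -c "
from h import *
print('b2');tab((456,7));
print('hung');tab((617,-60),n='top',ztop=265,fn='pics/t2.png')
print('b1 top');tab((457,139),n='top')"
```

```text
b2
tab top [458.1   7.1] [16.3 30. ] z 137.9 n 890 px [261. 116.]
 thin-axis angle 0.054  rim 2055 [405.2   4.2  53.1]
 tcp [497.2 -60.2 341.7] [3.139 0.    1.59 ] f [ 0.2 -0.4  0.6] t 14.8833
hungTraceback (most recent call last):
  File "<string>", line 4, in <module>
    print('hung');tab((617,-60),n='top',ztop=265,fn='pics/t2.png')
                  ~~~^^^^^^^^^^^^^^^^^^^^^^^^^^^^^^^^^^^^^^^^^^^^^
  File "h.py", line 18, in tab
    lab,L=cv2.connectedComponents(m.astype(np.uint8)); k=max(range(1,lab),key=lambda i:(L==i).sum()); m=L==k
                                                         ~~~^^^^^^^^^^^^^^^^^^^^^^^^^^^^^^^^^^^^^^^^
ValueError: max() iterable argument is empty
```

```bash
python3 -c "
from h import *
tab((617,-60),n='scene',ztop=265)
p=tab((457,139),n='scene')[0]
cv2.imwrite('pics/s2.png',cv2.resize(p[130:330,200:500,::-1],None,fx=2.5,fy=2.5))"
```

```text
tab top [615.7 -56.5] [29.6 16.9] z 263.6 n 55 px [286. 206.]
 thin-axis angle -0.02  rim 245 [583.4 -96.5 180.8]
 tcp [498.7 -60.2 341.3] [3.139 0.    1.591] f [0.6 0.6 0.1] t 14.9833
tab top [460.4 139.9] [31.9 15.7] z 136.3 n 55 px [383. 247.]
 thin-axis angle -0.398  rim 395 [411.3 103.5  53.6]
 tcp [498.9 -60.2 340.9] [3.14  0.    1.591] f [-0.1  0.2 -0.7] t 15.0333
```

View pics/s2.png

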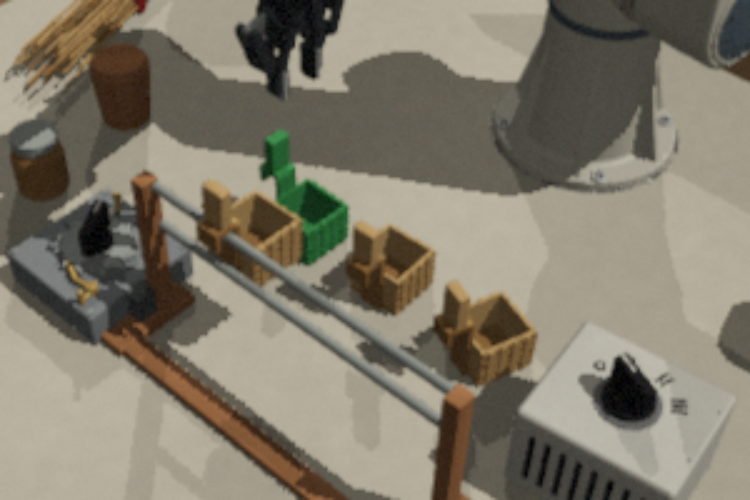

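Basket 1 of 3 hangs at crop (230,230), tab top z ≈ 264, and the others are undisturbed. Next the middle basket.

>>> drive_tool:
  deltas:
    - [2.27,-1.32,0,-0.034]
    - [2.27,-1.32,0,0]
    - [2.27,-1.32,0,0]
    - [0,0,3.2,0]
    - [0,0,3.5,0]
    - [0,0,3.5,0]
    - [0,0,3.5,0]
    - [0,0,3.5,0]
    - [0,0,3,0]
    - [0,0,1.35,0]
    - [0,0,0.7,0]
    - [0,0,0,0]

```text
clock: 16.08
eef_pos: [455.0, 6.3, 116.2]
tcp_rot: [-3.139, -0.0, 1.625]
contact_force: [-1.0, -0.3, -1.2]
opening: 0.451
```

>>> drive_tool:
  deltas:
    - [0,0,0,0]
    - [0,0,0,0]
    - [0,0,0,0]
    - [0,0,0,0]
    - [0,0,0,0]
    - [0,0,0,0]
  jaw: 1
  force: 50

```text
clock: 16.58
eef_pos: [456.0, 6.2, 118.5]
tcp_rot: [3.14, 0.0, 1.625]
contact_force: [1.4, 1.3, 3.3]
opening: 0.177
```

>>> drive_tool:
  deltas:
    - [0,0,-2,0]
    - [0,0,-3.5,0]
    - [0,0,-4,0]
    - [0,0,-4,0]
    - [0,0,-3.7,0.034]
    - [2,0,0,0]
    - [2.1,0,0,0]
    - [0,3,0,0]
    - [0,3,0,0]
    - [0,3,0,0]
    - [0,0,0,0]
    - [0,0,0,0]

```text
clock: 17.58
eef_pos: [544.9, 49.0, 289.1]
tcp_rot: [-3.14, 0.0, 1.591]
contact_force: [-1.1, -0.4, -1.9]
opening: 0.182
```

>>> drive_tool:
  deltas:
    - [0,2.6,0,0]
    - [0,2.6,0,0]
    - [0,1.3,0,0]
    - [0,0.5,0,0]
    - [0,0,0,0]
    - [0,0,0,0]
    - [0,0,0,0]
    - [0,0,0,0]

```text
clock: 18.25
eef_pos: [613.3, 50.3, 289.9]
tcp_rot: [-3.141, 0.0, 1.591]
contact_force: [0.2, 0.3, -1.2]
opening: 0.179
```

>>> drive_tool:
  deltas:
    - [0,0.24,0,0]
    - [0,0,0.4,0]
    - [0,0,0.4,0]
    - [0,0,0.4,0]
    - [0,0,0.4,0]
    - [0,0,0.4,0]
    - [0,0,0.4,0]
    - [0,0,0.4,0]
    - [0,0,0.4,0]
    - [0,0,0.4,0]
    - [0,0,0.3,0]
    - [0,0,0,0]

```text
clock: 19.25
eef_pos: [616.4, 50.4, 249.9]
tcp_rot: [-3.141, 0.0, 1.591]
contact_force: [-0.5, 0.7, -1.4]
opening: 0.183
```

>>> drive_tool:
  deltas:
    - [0,0,0.1,0]
    - [0,0,0.1,0]
    - [0,0,0.1,0]
    - [0,0,0,0]

```text
clock: 19.58
eef_pos: [616.8, 50.4, 247.7]
tcp_rot: [-3.142, -0.0, 1.591]
contact_force: [-0.1, 0.4, -1.5]
opening: 0.181
```

>>> drive_tool:
  deltas:
    - [0,0,0.08,0]
    - [0,0,0.08,0]
    - [0,0,0,0]

```text
clock: 19.83
eef_pos: [616.7, 50.4, 246.0]
tcp_rot: [-3.141, 0.0, 1.591]
contact_force: [-0.1, 1.0, -2.4]
opening: 0.18
```

>>> drive_tool:
  deltas:
    - [0,0,0.08,0]
    - [0,0,0.08,0]
    - [0,0,0,0]

```text
clock: 20.08
eef_pos: [616.9, 50.4, 245.2]
tcp_rot: [3.141, 0.0, 1.591]
contact_force: [-1.8, 0.6, 3.1]
opening: 0.178
```

Seated (3 N). Release gently.

>>> drive_tool:
  deltas:
    - [0,0,0,0]
    - [0,0,0,0]
  force: 20

```text
clock: 20.25
eef_pos: [616.9, 50.4, 245.1]
tcp_rot: [3.141, 0.0, 1.591]
contact_force: [-2.7, -0.8, 5.8]
opening: 0.182
```

>>> drive_tool:
  deltas:
    - [0,0,0,0]
    - [0,0,0,0]
    - [0,0,0,0]
    - [0,0,0,0]
  jaw: 0.76

```text
clock: 20.58
eef_pos: [616.8, 50.4, 244.3]
tcp_rot: [-3.141, -0.0, 1.591]
contact_force: [1.1, -0.2, 0.6]
opening: 0.241
```

>>> drive_tool:
  deltas:
    - [0,0,0,0]
    - [0,0,0,0]
    - [0,0,0,0]
  jaw: 0.55

```text
clock: 20.83
eef_pos: [616.8, 50.4, 244.4]
tcp_rot: [-3.142, -0.0, 1.591]
contact_force: [0.2, 0.5, -0.1]
opening: 0.45
```

>>> drive_tool:
  deltas:
    - [0,0,-0.5,0]
    - [0,0,-1,0]
    - [0,0,-2,0]
    - [0,0,-3,0]
    - [0,-1,-3,0]
    - [0,-2,0,0]
    - [0,-3,0,0]
    - [0,-3,0,0]
    - [0,-3,0,0]
    - [0,0,0,0]
    - [0,0,0,0]

```text
clock: 21.75
eef_pos: [496.3, 48.0, 341.0]
tcp_rot: [3.139, -0.0, 1.591]
contact_force: [1.3, -0.1, 0.1]
opening: 0.454
```

```bash
python3 -c "
from h import *
tab((460,139));
tab((617,50),n='scene',ztop=265,R0=50)
tab((617,-60),n='scene',ztop=265,R0=50)"
```

```text
tab top [459.8 139.9] [29.9 16.2] z 137.9 n 956 px [264.  81.]
 thin-axis angle -0.324  rim 2310 [409.5 156.6  53.5]
 tcp [496.3  48.  341. ] [ 3.139 -0.     1.591] f [ 1.3 -0.1  0.1] t 21.75
tab top [616.9  51.2] [29.5 18.4] z 264.0 n 65 px [316. 227.]
 thin-axis angle -0.042  rim 336 [567.1  -0.7 179.3]
 tcp [497.4  48.1 340.9] [ 3.139 -0.     1.591] f [ 0.4 -0.6 -0.1] t 21.8
tab top [616.8 -56.9] [17.1 28.6] z 263.6 n 55 px [286. 206.]
 thin-axis angle 0.142  rim 359 [581.5 -44.4 180.8]
 tcp [497.9  48.1 340.6] [ 3.139 -0.     1.591] f [ 0.6 -0.1 -0.2] t 21.85
```

>>> drive_tool:
  deltas:
    - [3.09,-1.22,0,0]
    - [3.09,-1.22,0,0]
    - [3.09,-1.22,0,0]
    - [0,0,3.2,0.115]
    - [0,0,3.5,0.115]
    - [0,0,3.5,0.114]
    - [0,0,3.5,0]
    - [0,0,3.5,0]
    - [0,0,3,0]
    - [0,0,1.3,0]
    - [0,0,0.6,0]
    - [0,0,0,0]

```text
clock: 22.9
eef_pos: [458.4, 139.9, 117.1]
tcp_rot: [-3.139, 0.002, 1.247]
contact_force: [-0.7, -0.5, 0.7]
opening: 0.45
```

>>> drive_tool:
  deltas:
    - [0,0,0,0]
    - [0,0,0,0]
    - [0,0,0,0]

```text
clock: 23.15
eef_pos: [459.5, 140.3, 119.7]
tcp_rot: [3.14, -0.001, 1.247]
contact_force: [0.6, 0.0, 0.6]
opening: 0.451
```

>>> drive_tool:
  deltas:
    - [0,0,0,0]
    - [0,0,0,0]
    - [0,0,0,0]
    - [0,0,0,0]
    - [0,0,0,0]
    - [0,0,0,0]
  jaw: 1
  force: 50

```text
clock: 23.65
eef_pos: [459.0, 140.1, 119.3]
tcp_rot: [3.14, -0.001, 1.247]
contact_force: [-0.3, -0.2, 6.1]
opening: 0.181
```

>>> drive_tool:
  deltas:
    - [0,0,-2,0]
    - [0,0,-3.5,0]
    - [0,0,-4,0]
    - [0,0,-4,0]
    - [0,0,-3.5,-0.115]
    - [0,0,0,-0.115]
    - [0,0,0,-0.114]
    - [0.8,2.5,0,0]
    - [0.9,3,0,0]
    - [0,3,0,0]
    - [0,0,0,0]
    - [0,0,0,0]

```text
clock: 24.65
eef_pos: [543.6, 158.6, 287.8]
tcp_rot: [-3.141, 0.0, 1.59]
contact_force: [-0.8, -0.4, -2.2]
opening: 0.18
```

>>> drive_tool:
  deltas:
    - [0,2.5,0,0]
    - [0,2.5,0,0]
    - [0,1.3,0,0]
    - [0,0.6,0,0]
    - [0,0,0,0]
    - [0,0,0,0]
    - [0,0,0,0]
    - [0,0,0,0]

```text
clock: 25.32
eef_pos: [611.0, 160.0, 288.7]
tcp_rot: [-3.141, 0.0, 1.591]
contact_force: [0.1, -0.8, -1.0]
opening: 0.177
```

>>> drive_tool:
  deltas:
    - [0,0,0,0]
    - [0,0,0.4,0]
    - [0,0,0.4,0]
    - [0,0,0.4,0]
    - [0,0,0.4,0]
    - [0,0,0.4,0]
    - [0,0,0.4,0]
    - [0,0,0.4,0]
    - [0,0,0.4,0]
    - [0,0,0.3,0]
    - [0,0,0.2,0]
    - [0,0,0,0]

```text
clock: 26.32
eef_pos: [611.8, 160.0, 250.9]
tcp_rot: [-3.141, 0.0, 1.591]
contact_force: [-0.2, 0.2, -1.8]
opening: 0.176
```

>>> drive_tool:
  deltas:
    - [0,0.15,0,0]
    - [0,0,0.1,0]
    - [0,0,0.1,0]
    - [0,0,0.1,0]
    - [0,0,0,0]

```text
clock: 26.73
eef_pos: [613.4, 160.0, 248.4]
tcp_rot: [-3.141, 0.0, 1.591]
contact_force: [0.4, -0.2, -0.5]
opening: 0.182
```

>>> drive_tool:
  deltas:
    - [0,0,0.08,0]
    - [0,0,0.08,0]
    - [0,0,0,0]

```text
clock: 26.98
eef_pos: [613.4, 160.0, 246.7]
tcp_rot: [-3.141, 0.0, 1.591]
contact_force: [-0.0, -0.4, -0.8]
opening: 0.183
```

>>> drive_tool:
  deltas:
    - [0,0,0.06,0]
    - [0,0,0.06,0]
    - [0,0,0,0]

```text
clock: 27.23
eef_pos: [613.6, 160.1, 246.3]
tcp_rot: [3.141, -0.0, 1.591]
contact_force: [-1.1, 0.1, 4.0]
opening: 0.181
```

>>> drive_tool:
  deltas:
    - [0,0,0,0]
    - [0,0,0,0]
  force: 20

```text
clock: 27.4
eef_pos: [613.6, 160.1, 246.2]
tcp_rot: [3.141, -0.0, 1.591]
contact_force: [-2.6, -0.2, 5.3]
opening: 0.181
```

>>> drive_tool:
  deltas:
    - [0,0,0,0]
    - [0,0,0,0]
    - [0,0,0,0]
    - [0,0,0,0]
  jaw: 0.76

```text
clock: 27.73
eef_pos: [613.5, 160.0, 245.5]
tcp_rot: [-3.141, 0.0, 1.591]
contact_force: [0.0, 0.4, -0.1]
opening: 0.238
```

>>> drive_tool:
  deltas:
    - [0,0,0,0]
    - [0,0,0,0]
    - [0,0,0,0]
  jaw: 0.55

```text
clock: 27.98
eef_pos: [613.5, 160.1, 245.7]
tcp_rot: [-3.142, -0.0, 1.591]
contact_force: [0.5, 0.0, 0.5]
opening: 0.451
```

>>> drive_tool:
  deltas:
    - [0,0,-0.5,0]
    - [0,0,-1,0]
    - [0,0,-2,0]
    - [0,0,-3,0]
    - [0,-1,-3,0]
    - [0,-2,0,0]
    - [0,-3,0,0]
    - [0,-3,0,0]
    - [0,-3,0,0]
    - [0,-2,0,0]
    - [0,0,0,0]
    - [0,0,0,0]

```text
clock: 28.98
eef_pos: [473.3, 157.4, 342.2]
tcp_rot: [3.139, -0.001, 1.591]
contact_force: [-0.6, 0.4, 0.3]
opening: 0.451
```

```bash
python3 -c "
from h import *
for y in (160,50,-58): p=tab((615,y),n='scene',ztop=265,R0=50)[0]
q,d,c,s=grab('wrist'); 
cv2.imwrite('pics/m3.png',np.hstack([cv2.resize(p[150:350,200:500,::-1],(450,300)),cv2.resize(q[:,:,::-1],(400,300))])[:,:800])
cv2.imwrite('pics/w5.png',q[:,:,::-1]); P=pts(d,c); z=P[...,2]
m=(z>160)&(z<172)&(np.hypot(P[...,0]-445,P[...,1]-347)<40); rc=cv2.minAreaRect(P[m][:,:2].astype(np.float32)) if m.sum()>9 else None; print('knob',rc,P[m][:,2].mean())
m=(z>115)&(z<125)&(P[...,1]>230); print('dryer',cv2.minAreaRect(P[m][:,:2].astype(np.float32)))"
```

```text
tab top [613.4 159. ] [19.5 28.5] z 263.5 n 75 px [351. 250.]
 thin-axis angle 0.027  rim 405 [576.7 153.8 180.9]
 tcp [473.3 157.4 342.2] [ 3.139e+00 -1.000e-03  1.591e+00] f [-0.6  0.4  0.3] t 28.9833
tab top [615.9  52. ] [30.5 16.1] z 263.5 n 65 px [317. 227.]
 thin-axis angle -0.06  rim 380 [565.5  63.4 179.6]
 tcp [474.1 157.5 342. ] [ 3.139e+00 -1.000e-03  1.591e+00] f [ 0.7 -0.1 -0. ] t 29.0333
tab top [605.3 -57.5] [16.9 29.3] z 263.2 n 51 px [289. 204.]
 thin-axis angle 0.012  rim 251 [582.3 -44.2 180.9]
 tcp [474.5 157.4 341.7] [ 3.14  -0.     1.591] f [-0.5 -0.2 -1. ] t 29.0833
knob None nan
dryer ((502.4938049316406, 281.1066589355469), (55.13319778442383, 251.51312255859375), 89.70745086669922)<string>:7: RuntimeWarning: Mean of empty slice.
  ret = ret.dtype.type(ret / rcount)
```

View pics/m3.png

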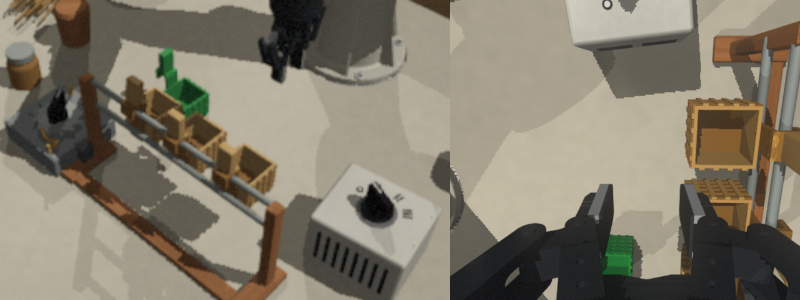

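Three bamboo baskets are on the rail, but the right one's tab reads 12 mm nearer the robot than before, so it may just have been knocked. Re-measuring.

```bash
python3 -c "
from h import *
import time
for i in range(6): p=tab((612,-57),n='scene',ztop=265,R0=50)[0]
cv2.imwrite('pics/s6.png',cv2.resize(p[160:280,230:390,::-1],None,fx=4,fy=4))"
```

```text
tab top [606.  -57.3] [30.4 17. ] z 262.7 n 49 px [289. 204.]
 thin-axis angle -0.066  rim 259 [582.  -44.2 180.6]
 tcp [474.5 157.3 341. ] [ 3.141 -0.     1.591] f [ 0.3 -0.2 -0.7] t 29.1833
tab top [605.3 -57. ] [16.1 31.6] z 262.3 n 51 px [289. 204.]
 thin-axis angle 0.027  rim 279 [582.8 -43.  180.7]
 tcp [474.4 157.3 340.8] [3.141 0.    1.591] f [-0.6  0.1  0.6] t 29.2333
tab top [606.4 -57.9] [15.1 29.5] z 263.1 n 48 px [289. 204.]
 thin-axis angle 0.038  rim 272 [581.6 -43.8 180.9]
 tcp [474.2 157.3 340.6] [-3.141  0.     1.59 ] f [ 0.2 -0.2 -1.2] t 29.2833
tab top [605.5 -56.2] [17.  30.2] z 263.2 n 47 px [289. 204.]
 thin-axis angle 0.001  rim 268 [582.1 -43.4 180.9]
 tcp [474.1 157.3 340.5] [-3.141  0.     1.59 ] f [ 0.2 -0.5 -0.4] t 29.3333
tab top [605.2 -56.6] [32.2 15.3] z 262.6 n 44 px [289. 204.]
 thin-axis angle -0.04  rim 269 [582.5 -43.  181. ]
 tcp [474.  157.2 340.5] [-3.141  0.     1.591] f [ 0.   0.4 -0.1] t 29.3833
tab top [606.4 -57.2] [18.2 28.1] z 263.0 n 49 px [289. 204.]
 thin-axis angle 0.094  rim 268 [581.6 -44.4 180.9]
 tcp [473.9 157.2 340.5] [-3.141  0.     1.591] f [-0.6  0.2  0.3] t 29.4333
```

View pics/s6.png

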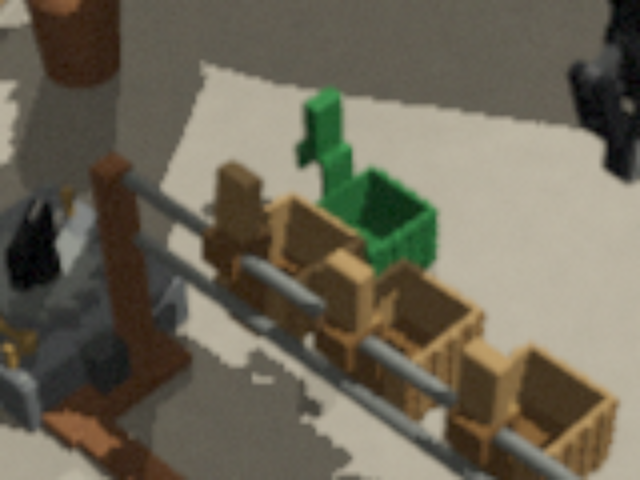

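Still and hooked: its lip is visible at crop (235,245) over the rail. It has settled to its natural lean against the stop bar (tab top 12 mm in, about 0.13 rad, inside limits). On to the knob.

>>> drive_tool:
  deltas:
    - [3.5,-0.85,-1,0]
    - [3.5,-0.85,-1,0]
    - [3.5,-0.85,0,0]
    - [0,0,0,0]
    - [0,0,0,0]
    - [0,0,0,0]

```text
clock: 29.98
eef_pos: [445.8, 261.6, 360.4]
tcp_rot: [-3.141, 0.001, 1.592]
contact_force: [0.3, 0.2, 0.5]
opening: 0.446
```

```bash
python3 - <<'E'
from h import *
q,d,c,s=grab('wrist'); cv2.imwrite('pics/w6.png',q[:,:,::-1]); P=pts(d,c); z=P[...,2]
m=(z>160)&(z<172)&(np.hypot(P[...,0]-445,P[...,1]-347)<40); rc=cv2.minAreaRect(P[m][:,:2].astype(np.float32)); print('knob',rc,P[m][:,2].mean(),s["eef_pos"],s["tcp_rot"])
m=(z>115)&(z<124)&(np.hypot(P[...,0]-445,P[...,1]-347)<125); print('dryer',cv2.minAreaRect(P[m][:,:2].astype(np.float32)))
m=(z>160)&(z<172)&(np.hypot(P[...,0]-445,P[...,1]-347)<40)&(q.min(-1)>150); print("white",m.sum(),P[m].mean(0))
E
```

```text
knob ((446.0231628417969, 346.73834228515625), (55.61770248413086, 15.00991153717041), 67.62638854980469) 165.95620992339605 [445.83260524 261.59211388 360.37661672] [-3.14112117e+00  7.38540714e-04  1.59173997e+00]
dryer ((446.79571533203125, 343.1688232421875), (149.62742614746094, 161.2919158935547), 7.510425567626953)
white 114 [441.02790747 334.6069821  166.81800275]
```

View pics/w6.png

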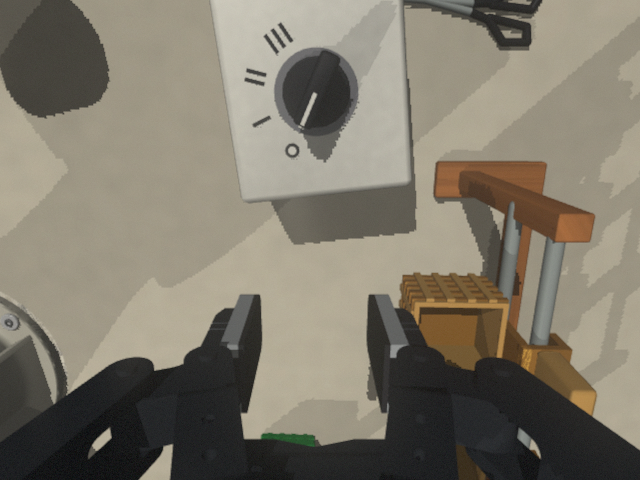

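White line end at (303,122) is toward the ring mark: 247.6° minus dryer yaw 7.5° = 4.19 rad, so the knob is at 0 and needs 1.4 rad clockwise.

>>> drive_tool:
  deltas:
    - [2.84,0.07,0,0]
    - [2.84,0.07,0,0]
    - [2.83,0.06,0,0]
    - [0,0,3.4,0.11]
    - [0,0,3.5,0.11]
    - [0,0,3.5,0.11]
    - [0,0,3.5,0.082]
    - [0,0,3,0]
    - [0,0,2.2,0]
    - [0,0,1.3,0]
    - [0,0,0.4,0]
    - [0,0,0,0]

```text
clock: 31.03
eef_pos: [446.3, 345.5, 151.7]
tcp_rot: [-3.141, 0.002, 1.177]
contact_force: [0.4, -0.4, -0.3]
opening: 0.447
```

>>> drive_tool:
  deltas:
    - [0,0,0,0]
    - [0,0,0,0]
    - [0,0,0,0]

```text
clock: 31.28
eef_pos: [447.0, 347.2, 154.0]
tcp_rot: [3.14, -0.002, 1.179]
contact_force: [-0.3, -0.8, -0.9]
opening: 0.449
```

```bash
python3 -c "
from h import *
s=r.sense();print(s['eef_pos'],s['tcp_rot'],s['qpos'])"
```

```text
[447.00666714 347.15791418 154.0019441 ] [ 3.14048143e+00 -1.87676683e-03  1.17850865e+00] [ 6.57693408e-01  3.70057917e-01  1.84580059e+00 -3.76456334e-05
  9.23553289e-01  1.05000480e+00]
```

>>> drive_tool:
  deltas:
    - [-0.08,-0.07,0.2,0]
    - [0,0,0,0]
    - [0,0,0,0]

```text
clock: 31.53
eef_pos: [445.2, 346.4, 151.0]
tcp_rot: [3.141, -0.0, 1.179]
contact_force: [0.4, -0.0, 0.3]
opening: 0.447
```

>>> drive_tool:
  deltas:
    - [0,0,0,0]
    - [0,0,0,0]
    - [0,0,0,0]
    - [0,0,0,0]
    - [0,0,0,0]
    - [0,0,0,0]
  jaw: 1
  force: 50

```text
clock: 32.03
eef_pos: [445.3, 346.5, 150.9]
tcp_rot: [-3.142, -0.0, 1.179]
contact_force: [-1.7, -0.1, 5.5]
opening: 0.162
```

>>> drive_tool:
  deltas:
    - [0,0,0,0.1]
    - [0,0,0,0.12]
    - [0,0,0,0.12]
    - [0,0,0,0.12]
    - [0,0,0,0.12]
    - [0,0,0,0.12]
    - [0,0,0,0.12]
    - [0,0,0,0.12]
    - [0,0,0,0.12]
    - [0,0,0,0.12]
    - [0,0,0,0.12]
    - [0,0,0,0.1]

```text
clock: 33.03
eef_pos: [444.9, 347.3, 150.9]
tcp_rot: [-3.14, 0.001, -0.228]
contact_force: [-4.1, 4.4, 4.9]
opening: 0.168
```

>>> drive_tool:
  deltas:
    - [0,0,0,0.0]
    - [0,0,0,0]
    - [0,0,0,0]
    - [0,0,0,0]

```text
clock: 33.37
eef_pos: [444.8, 347.3, 150.9]
tcp_rot: [-3.14, 0.001, -0.222]
contact_force: [-4.4, 4.8, 3.8]
opening: 0.165
```

>>> drive_tool:
  deltas:
    - [0,0,0,0]
    - [0,0,0,0]
    - [0,0,0,0]
    - [0,0,0,0]
    - [0,0,-1.5,0]
    - [0,0,-3.5,0]
    - [0,0,-4,0]
    - [0,0,-4,0]
    - [0,0,-4,0]
    - [-2,0,-3,0]
    - [-3,0,0,0]
    - [-2,0,0,0]
  jaw: 0.5

```text
clock: 34.37
eef_pos: [376.4, 362.3, 353.1]
tcp_rot: [-3.138, -0.002, -0.222]
contact_force: [-0.2, -0.0, 0.1]
opening: 0.496
```

```bash
python3 - <<'E'
from h import *
q,d,c,s=grab('wrist'); cv2.imwrite('pics/w7.png',q[:,:,::-1]); P=pts(d,c); z=P[...,2]
rr=np.hypot(P[...,0]-446,P[...,1]-347); k=(z>160)&(z<172)&(rr<40)
print('knob',cv2.minAreaRect(P[k][:,:2].astype(np.float32)),s["eef_pos"])
w=P[k&(q.min(-1)>150)].mean(0)[:2]-[446,346.7]; a=np.arctan2(w[1],w[0]); print("q",(4.19-(a%(2*np.pi)-np.radians(7.51))))
for y in (159,51,-57): tab((612,y),n='scene',ztop=265,R0=50)
p,d,c,s=grab('top'); P=pts(d,c); z=P[...,2]; e=P[...,:2]-[642,-261]; m=(np.hypot(e[...,0],e[...,1])<36)&(z>98)&(z<112); print("bar",cv2.minAreaRect(P[m][:,:2].astype(np.float32)) if m.sum() else None)
g,_,_,_=grab('scene'); cv2.imwrite('pics/fin.png',np.hstack([cv2.resize(p[170:360,110:530,::-1],(420,300)),cv2.resize(g[130:400,180:510,::-1],(367,300))]))
E
```

```text
knob ((445.7869873046875, 348.0986633300781), (14.676732063293457, 54.494503021240234), 77.77703094482422) [376.44743606 362.32597089 353.05620363]
q 1.4755896281833705
tab top [612.2 160.3] [17.6 29.9] z 263.5 n 75 px [351. 250.]
 thin-axis angle 0.049  rim 416 [575.9 145.4 181. ]
 tcp [373.4 362.3 351.9] [-3.14e+00  1.00e-03 -2.21e-01] f [-3.2  1.1 -0.8] t 34.4167
tab top [616.3  50.5] [30.6 17.6] z 264.2 n 63 px [316. 227.]
 thin-axis angle -0.102  rim 394 [565.6  53.7 179. ]
 tcp [374.9 362.  351.4] [-3.141  0.    -0.22 ] f [ 0.4 -0.2 -0.6] t 34.4667
tab top [605.5 -58.1] [28.9 18.1] z 263.0 n 51 px [289. 204.]
 thin-axis angle -0.104  rim 253 [581.4 -43.8 181. ]
 tcp [376.2 361.9 351.1] [-3.141 -0.    -0.22 ] f [-0.2 -0.1 -0.3] t 34.5167
bar ((640.4934692382812, -260.1369323730469), (61.35182189941406, 16.76927947998047), 32.37786102294922)
```

View pics/fin.png

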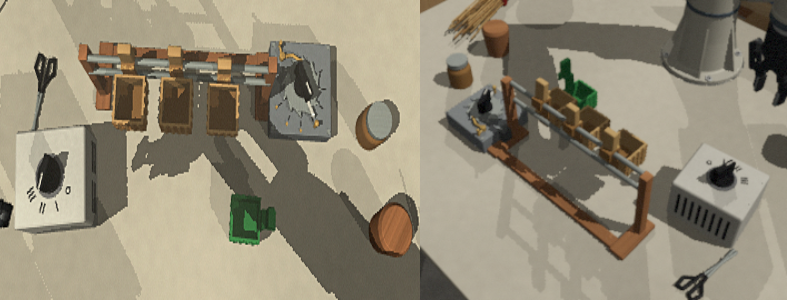

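```bash
python3 - <<'E'
from h import *
p,d,c,s=grab('top'); P=pts(d,c); h=cv2.cvtColor(p,cv2.COLOR_RGB2HSV); bam=(h[...,0]<35)&(h[...,1]>60)
for y in(159,51,-57):
    n=bam&(abs(P[...,1]-y)<45)
    T=P[n&(P[...,2]>255)&(P[...,0]>590)&(P[...,0]<640)&(abs(P[...,1]-y)<25)]
    B=P[n&(P[...,2]>170)&(P[...,2]<205)&(P[...,0]<585)]
    f=B[B[:,0]<np.nanmin(B[:,0])+12]; print(y,"tab top",np.median(T,0).round(1),"ends",np.percentile(T[:,0],[5,95]).round(1),"front rim",np.median(f,0).round(1),"rim max z",np.percentile(B[:,2],98).round(1))
E
```

```text
159 tab top [610.5 159.9 263.5] ends [603.8 618.1] front rim [526.8 161.1 180.6] rim max z 186.0
51 tab top [613.6  51.1 264. ] ends [607.1 621.2] front rim [ 64.1  38.4 190.3] rim max z 186.5
-57 tab top [602.9 -57.5 262.4] ends [596.7 610.5] front rim [529.  -54.5 172.7] rim max z 180.3
```

The right basket leans about 0.1 rad more than the others, with its tab centre about 9 mm in, well inside limits and motionless. Handing in.

```bash
python3 -c "
from rig import job
print(job.sign_off())"
```

```text
the job is handed in; nothing more can be done
None
```

The job is done and handed in, at about 35 s of the 210 s. The hand-in gives no verdict, so what follows is from my own checks.

- **Tensioner:** I wound it from tooth 1 to the flagged tooth, tooth 3, and let go. Measured just after, the pointer stood at 148.4° and the flag at 148.9°. A last look from the top camera found the winding bar still in line, to about 1°.
- **Baskets:** All three bamboo baskets hang on the rail on the robot's side; the green one was left alone. Tab tops are at z ≈ 263–264 mm, against 265 expected.
- **Right-hand basket:** Between two looks its tab top moved about 11 mm towards the robot. It still hangs by its hook and is motionless. It leans on the stop bar about 0.1 rad more than the others, with its tab centre about 9 mm off the rail, which is within the limits. Whether it was knocked or slid there by itself is not known.
- **Mode knob:** I turned it from 0 to the two-bar mark. The bar's direction gives 1.39 rad. A rougher estimate from the white line gave 1.48. Both are inside the 1.28 to 1.52 range.
- **Bystanders:** The mould, jar and shears look undisturbed in the last pictures; I did not re-measure them. The gripper ended clear of everything.

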